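# Slide the tall offcut crate into its bay

## Robot

A 7-joint arm with a two-finger parallel gripper is mounted at the origin on the work surface. World frame = base frame: x ahead of the robot, y to its left, z up, the work surface at z = 0. Lengths are in m, angles in degrees, forces in N, time in s.
With the tool pointing down it reaches from about 0.375 to 0.925 m from the base axis. Payload 3.1 kg.
Tool frame: the origin (TCP) lies midway between the tips of the shut fingers; the grasp point (between the pads) lies 19 mm behind it; z points along the fingers, y is the direction in which the jaws open and shut (so a half turn about z gives the same grasp; the last joint's range is limited). The gripper opens to 85 mm and grips with 20 to 120 N. Pads are 22 mm wide; open, the fingers measure 114 mm over their backs; the gripper's body (76 mm by 85 mm) begins 54 mm behind the grasp point. The pads swing forward as they close: fully open they stand 13 mm farther back than shut.
Start: joints at [66.36, 21.939, 2.515, 91.553, -1.026, 66.532, -2.859], TCP at [0.201, -0.618, 0.231] pointing down, gripper open.
Joint ranges: [-149.38, 149.38], [-23.57, 123.04], [-84.95, 90], [0, 143.3], [-89.99, 269.99], [3.08, 112.72], [-163.45, 163.45]. Speed limits (degrees/s): [159.86, 159.86, 180, 180, 180, 180, 180].

## Interface

Orientations are given as a 3x3 rotation matrix whose columns are the frame's x, y, z axes.
In Python, from cell import env, viewer, workorder gives the robot as it stands. The module is installed in compiled form; this text tells all that it offers.
- The arm moves only by the shell command python3 -m handwheel 'ROWS' [FORCE]. ROWS is JSON, a list of rows, each an object with "linear": the shift along the tool's x, y, z in mm, a list of three; "turn": the turn, a rotation vector about the tool's x, y, z in rad, a list of three; "gripper": the finger opening in mm, from 0 to 85.4. A call has 1 to 8 rows; each row is the pose to reach, as a shift and turn from the pose commanded when the call began, along the tool's axes at that moment; what a row does not reach only later rows make up. A row lasts 1/8 s, in which the tool goes at most 62.5 mm and 10.7 degrees, less where a joint would pass 70% of its speed; a pose out of reach is approached as far as the arm can. A call with a gripper value outside its range is refused whole. The fingers move at their own pace and stop on an object; FORCE is the grip in N (left out, the last holds). Time passes only in rows, so rows that repeat a pose let the fingers close. It gives the time, the measured TCP pose, the force and the opening at its end, in the units of the state.
- env.get_state(): the state, without advancing time (a new reading comes with each control period).
- viewer.read_camera(name): name is "scene" or "top" or "wrist"; returns the picture (400x640x3 uint8, blue, green, red); there is no depth.
- viewer.camera_info(name): a dict with "intrinsics" (3x3 intrinsics, pixels), "rvec" (rotation vector, rad) and "tvec" (3), from world to camera coordinates, as OpenCV has them; the wrist camera has in their place "T_tool_cam" (4x4, takes a point from camera to tool coordinates, whose origin is the TCP and whose axes are the flange's). Camera axes: x right, y down, z forward; pixel columns grow to the right and rows downward; lengths in m; the calibration is good to about 2 mm. A picture is of the moment at which its call begins: read the wrist's pose just before it. camera_info takes no time and is no camera call.
- workorder.hand_in(): hands the job in, once; it reports no verdict.
The state is a dict: "clock": time; "joint_positions": joint angles; "qvel": joint speeds; "tau": joint torques, N m; "tcp_pos": TCP position; "tool_rot": TCP orientation; "force": force on the tool from outside, world axes, zero at the start; "wrist_torque": the same for the moment, N m; "gripper_width": finger opening in m.
Only numpy, scipy, OpenCV 4.12 (cv2) and the standard library are available. Lean on these libraries where they do the work, as an engineer would, in place of code of your own. Each camera call takes 0.05 s, during which the arm holds its last target.

## Task

Push the tall, heavy crate of wood offcuts across the bench into its bay of low battens, until the far edge of its base sits flat against the bay's back batten. It is top-heavy: push low at its base so that it slides upright all the way, without rocking up on an edge, and never lift it. Leave everything else on the bench where it stands, then draw back.

Things in the scene. Friction and masses are not known exactly. Their poses are not given: they have to be found in the camera images.
- crate: Tall, narrow open wooden crate packed with offcuts, on a wider base board. Base board 110 mm along its x, 130 mm along its y, 30 mm high; crate on it 66 x 90 mm, walls to 220 mm above the bench, offcuts to 278 mm. 1.3 to 1.9 kg, loose. Pushed at the base board it slides, pushed at mid-height or above it tips. Origin: centre of its underside, z up; starts within 0.3 rad of the bay's yaw.
- bay: Bay fixed to the bench: U of three dark battens 22 mm high and thick, open to -x (robot's side). Inner faces: back x = +55 mm, sides y = +-89 mm, running from x = -30 to +55. The rubber sheet between is flush. Origin: on the bench, where the crate's origin lies when home and centred; x points into the bay. Crate starts 130-145 mm before it (-x), up to 150 mm to either side.
- glue: Bystander: glue bottle, 56 mm diameter, 150 mm high, stands beside the bay; origin at the centre of its underside.
- mug: Bystander: white ceramic cup, 76 mm across, 90 mm high, stands beside the bay; origin at the centre of its underside.
- jar: Bystander: lidded glass jar, 68 mm diameter, 85 mm high, stands beside the bay; origin at the centre of its underside.
- mallet: Bystander: hammer lying flat on the right of the bench.
- sander: Bystander: cork sanding block 110 x 60 x 35 mm on the bench at the robot's right; origin at the centre of its underside.
- blanks: Bystander: stack of sawn boards 160 x 90 x 36 mm on the left of the bench; origin at the centre of its underside.
- square: Bystander: try square lying flat at the robot's left, 18 mm high, stock 100 mm, blade 150 mm; origin under the middle of its stock.

How it is judged (in metres and radians):
At the end, for the whole second after the job is handed in: The crate stands upright and at rest on the bench between the side battens, the far edge of its base within 10 mm of the back batten and square to it within 0.1 rad (x of crate in the frame of bay between -0.01 and 0.01 m and y of crate in the frame of bay between -0.03 and 0.03 m and angle between the x axis of crate and the x axis of bay, either way round below 0.1 rad and angle between crate's own z axis and vertical below 0.04 rad and height (world z) of crate below 0.006 m and linear speed of crate below 0.01 m/s); the robot touches nothing.
It fails at once if the crate rocks up on an edge (more than 0.15 rad) (angle between crate's own z axis and vertical above 0.15 rad).
It fails at once if the crate is lifted off the bench (height (world z) of crate above 0.015 m).
It fails at once if a bystander is displaced by more than 30 mm or knocked over (distance of any of glue, mug, jar, mallet, sander, blanks, square from where it was at the start of the episode above 0.03 m or angle between any of glue, mug, jar's own z axis and vertical above 0.5 rad).
It also fails if it takes over 58 s, if anything falls off the work surface, if the arm or the gripper's body presses on something with over 40 N, if the wrist force passes 120 N, or if a joint passes its speed limit or range.

## Working session

There is one attempt and no reset: what is moved stays moved. The work goes in short steps, Python scripts to look and compute and a shell command to move; the robot and the scene stay as the last step left them, time stands still between calls to the robot, and variables do not carry over. Pictures are saved under pics/ and viewed, and the job is handed in when it is done.

```bash
mkdir -p pics; ls; python3 - <<'E'
from cell import env, viewer, workorder
import cv2
s=env.get_state()
for k,v in s.items(): print(k,v)
for n in ["scene","top"]:
    cv2.imwrite(f"pics/{n}0.png",viewer.read_camera(n)); print(viewer.camera_info(n))
E
```

```text
pics
clock 0.0
joint_positions [66.3602276  21.99270034  2.51094222 91.65072392 -1.0268757  66.53174012
 -2.85913808]
qvel [ 0.17007822  0.0096532   0.04065508 -0.07900651  0.03607667 -0.04182542
  0.02092838]
tau [-5.85436537e-04 -4.33457601e+01  1.02438424e+00 -2.49508810e+01
  1.05361885e-02  1.14198794e-02  3.70385195e-06]
tcp_pos [ 0.20096025 -0.61714513  0.22986527]
tool_rot [[ 9.50836646e-01  3.09691447e-01 -9.38070409e-04]
 [ 3.09692845e-01 -9.50833382e-01  2.49435710e-03]
 [-1.19467602e-04 -2.66223983e-03 -9.99996449e-01]]
force [ 4.18468752e-01  5.32945742e-01 -2.16162485e-04]
wrist_torque [-0.01108886  0.02241432 -0.04338666]
gripper_width 0.0856994455170438
{'intrinsics': array([[364.75338235,   0.        , 315.88782984],
       [  0.        , 364.75338235, 198.40109503],
       [  0.        ,   0.        ,   1.        ]]), 'rvec': array([ 1.50085085,  2.3098989 , -0.66987234]), 'tvec': array([ 0.18170714, -0.37259586,  1.41842047])}
{'intrinsics': array([[387.98738154,   0.        , 320.99927365],
       [  0.        , 387.98738154, 202.0039651 ],
       [  0.        ,   0.        ,   1.        ]]), 'rvec': array([ 2.12876122, -2.18466427,  0.16415618]), 'tvec': array([0.01522813, 0.497294  , 1.05605966])}
```

View pics/scene0.png

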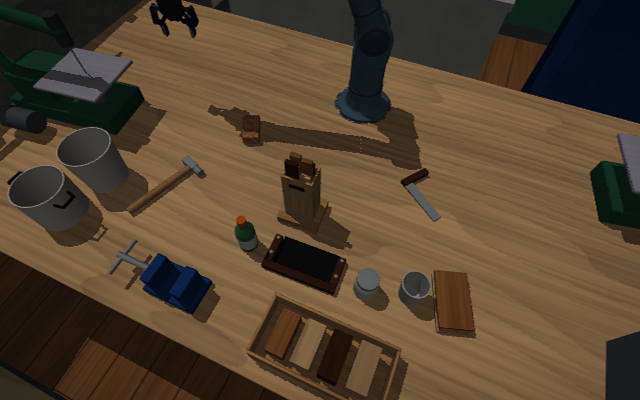

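View pics/top0.png

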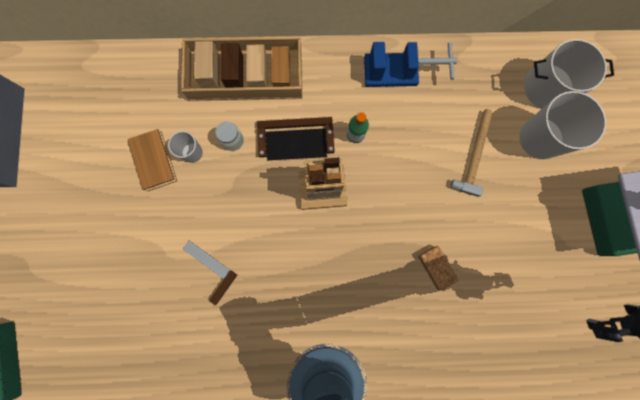

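The top view has the robot at (327,380), the bay at about (295,138), the crate at (325,185) and the glue at (358,127). I'll zoom in to get the edges.

```bash
python3 - <<'E'
import cv2
t=cv2.imread("pics/top0.png"); c=t[105:225,235:385]; cv2.imwrite("pics/topc.png",cv2.resize(cv2.convertScaleAbs(c,alpha=1.6),None,fx=5,fy=5,interpolation=cv2.INTER_CUBIC)[:600])
t=cv2.imread("pics/scene0.png"); c=t[150:300,220:420]; cv2.imwrite("pics/scenec.png",cv2.resize(cv2.convertScaleAbs(c,alpha=1.8),None,fx=4,fy=4,interpolation=cv2.INTER_CUBIC))
E
```

```text
(no output)
```

View pics/topc.png

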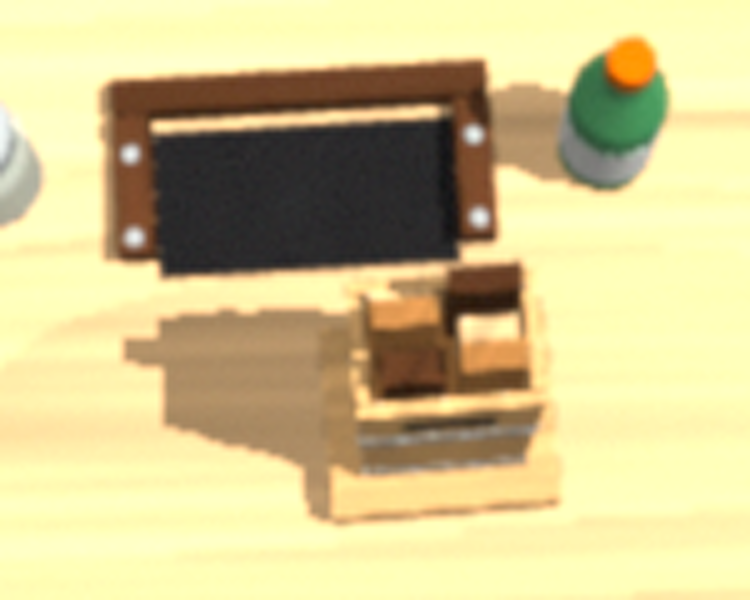

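View pics/scenec.png

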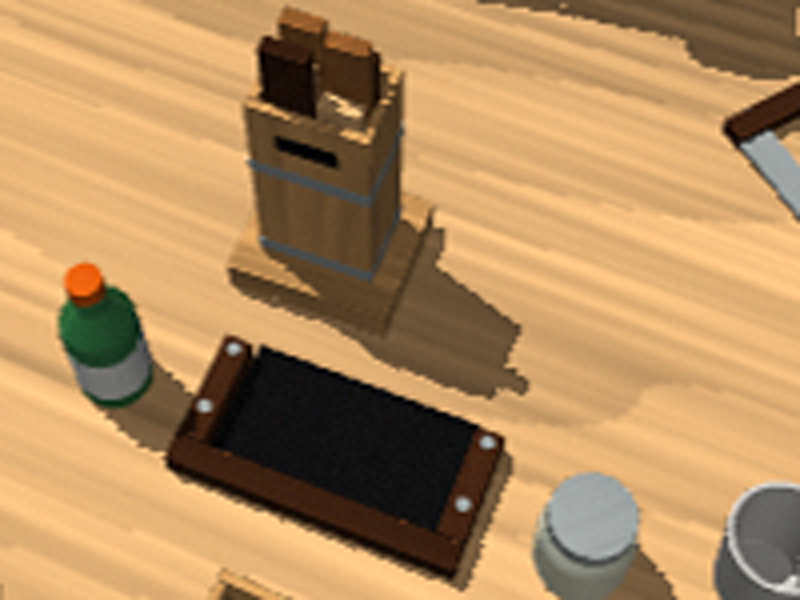

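```bash
cat > h.py <<'E'
import numpy as np,cv2
from cell import viewer
def ray(n,uv,z):
    i=viewer.camera_info(n);R=cv2.Rodrigues(i['rvec'])[0];C=-R.T@i['tvec']
    d=R.T@np.linalg.inv(i['intrinsics'])@np.array([uv[0],uv[1],1.])
    return (C+d*(z-C[2])/d[2])
def proj(n,p):
    i=viewer.camera_info(n);return cv2.projectPoints(np.float64(p).reshape(-1,3),i['rvec'],i['tvec'],i['intrinsics'],None)[0].reshape(-1,2)
def tc(u,v): return (235+(u+.5)/5-.5,105+(v+.5)/5-.5)
def sc(u,v): return (220+(u+.5)/4-.5,150+(v+.5)/4-.5)
E
python3 - <<'E'
from h import *
np.set_printoptions(precision=4,suppress=True)
for n in("top","scene"):
    i=viewer.camera_info(n);R=cv2.Rodrigues(i['rvec'])[0];print(n,-R.T@i['tvec'])
print("bay top outer BL BR EL ER",*[ray("top",tc(*p),.022)[:2] for p in((108,85),(487,62),(120,259),(496,240))])
print("bay scene outer",*[ray("scene",sc(*p),.022)[:2] for p in((457,545),(172,447),(507,436),(226,338))])
print("inner top",*[ray("top",tc(*p),.022)[:2] for p in((152,112),(452,93))])
print("crate near top z0",*[ray("top",tc(*p),.0)[:2] for p in((336,522),(559,503))],"z.03",*[ray("top",tc(*p),.03)[:2] for p in((331,512),(560,492))])
print("crate scene far z.03",*[ray("scene",sc(*p),.03)[:2] for p in((387,318),(229,268),(435,207))],"z0", ray("scene",sc(383,333),0)[:2])
for n,f,p,z in (("glue top cap","top",(631,62),.15),): print(n,ray(f,tc(*p),z))
print("glue cap scene",ray("scene",sc(85,275),.15), "glue base scene",ray("scene",sc(118,403),0))
print("jar lid scene",ray("scene",sc(593,515),.085))
E
```

```text
top [0.3484 0.0201 1.114 ]
scene [1.0566 0.2687 0.9976]
bay top outer BL BR EL ER [0.7408 0.1849] [ 0.7499 -0.0368] [0.6364 0.1784] [ 0.6426 -0.0388]
bay scene outer [0.7303 0.1796] [ 0.7464 -0.0337] [0.6414 0.1817] [ 0.6536 -0.0383]
inner top [0.7239 0.1594] [ 0.7315 -0.0158]
crate near top z0 [0.4832 0.0578] [ 0.4911 -0.0716] z.03 [0.4853 0.0595] [ 0.4935 -0.0699]
crate scene far z.03 [0.5933 0.0662] [ 0.6031 -0.061 ] [0.4889 0.0609] z0 [0.5919 0.0623]
glue top cap [ 0.7012 -0.1048  0.15  ]
glue cap scene [ 0.703  -0.1051  0.15  ] glue base scene [ 0.725  -0.0938  0.    ]
jar lid scene [0.6968 0.2585 0.085 ]
```

```bash
cat >> h.py <<'E'
from scipy.spatial.transform import Rotation as Ro
def goal(p,yaw,tilt):
    "tool x along push dir yaw, leaning back by tilt; prints shift mm, turn"
    from cell import env
    s=env.get_state();R0=np.array(s['tool_rot']);p0=np.array(s['tcp_pos'])
    x=np.array([np.cos(yaw),np.sin(yaw),0]);z=np.array([0,0,-1.]);R=np.c_[x,np.cross(z,x),z]@Ro.from_euler('y',tilt).as_matrix()
    print("lin",np.round(R0.T@(np.array(p)-p0)*1e3,1),"turn",np.round(Ro.from_matrix(R0.T@R).as_rotvec(),3),"dist",np.linalg.norm(p-p0))
E
python3 - <<'E'
from h import *
np.set_printoptions(precision=4,suppress=True)
print(viewer.camera_info("wrist"))
for n,p in (("mallet head",(467,187)),("mallet headL",(450,186)),("sander",(437,268)),("glue base",(356,138)),("square",(222,288))): print(n,ray("top",p,.02))
c=np.array([.5435,-.0015]);yw=.065
y=np.array([-np.sin(yw),np.cos(yw)])
for d,z in((.16,.16),(.16,.0)):
    p=c-(.065+d-.065)*y; goal(np.r_[p,z],yw+np.pi/2,np.radians(22)); print(p)
E
```

```text
{'intrinsics': array([[345.3884,   0.    , 321.537 ],
       [  0.    , 345.3884, 201.3232],
       [  0.    ,   0.    ,   1.    ]]), 'T_tool_cam': array([[ 0.0003, -0.9538, -0.3003,  0.0769],
       [ 1.    ,  0.0002,  0.0003,  0.001 ],
       [-0.0003, -0.3003,  0.9538, -0.1429],
       [ 0.    ,  0.    ,  0.    ,  1.    ]])}
mallet head [ 0.5325 -0.4189  0.02  ]
mallet headL [ 0.5366 -0.37    0.02  ]
sander [ 0.3054 -0.3167  0.02  ]
glue base [ 0.6853 -0.105   0.02  ]
square [0.2674 0.281  0.02  ]
lin [ 476.8 -324.2   70.7] turn [ 0.251  0.325 -1.304] dist 0.5809109482586572
[ 0.5539 -0.1612]
lin [ 476.8 -323.8  230.7] turn [ 0.251  0.325 -1.304] dist 0.620850153102632
[ 0.5539 -0.1612]
```

```bash
python3 - <<'E'
from h import *
goal(np.array([.554,-.165,.2]),.065+np.pi/2,np.radians(33))
E
```

```text
lin [ 475.7 -320.6   30.7] turn [ 0.378  0.487 -1.283] dist 0.5744980000261319
```

```bash
python3 -m handwheel '[{"linear":[60,-40,4],"turn":[0.04,0.05,-0.13],"gripper":60},{"linear":[120,-80,8],"turn":[0.08,0.1,-0.27],"gripper":60},{"linear":[170,-115,11],"turn":[0.12,0.16,-0.42],"gripper":60},{"linear":[220,-148,14],"turn":[0.17,0.22,-0.58],"gripper":60},{"linear":[270,-182,17],"turn":[0.21,0.27,-0.72],"gripper":60},{"linear":[320,-216,20],"turn":[0.26,0.33,-0.87],"gripper":60},{"linear":[370,-250,24],"turn":[0.3,0.39,-1.02],"gripper":60},{"linear":[420,-283,27],"turn":[0.34,0.43,-1.14],"gripper":60}]'; python3 - <<'E'
from h import *
goal(np.array([.554,-.165,.2]),.065+np.pi/2,np.radians(33))
E
```

```text
clock: 1.1
tcp_pos: [0.5087, -0.2238, 0.2039]
tool_rot: [[0.086, 0.996, 0.0], [0.865, -0.075, 0.496], [0.495, -0.043, -0.868]]
force: [-0.7, 0.3, -0.1]
gripper_width: 0.0597
lin [52.9 40.8 32.6] turn [ 0.037  0.055 -0.142] dist 0.07431921149608042
```

```bash
python3 -m handwheel '[{"linear":[26,20,16],"turn":[0.02,0.03,-0.07],"gripper":60},{"linear":[53,41,33],"turn":[0.037,0.055,-0.142],"gripper":60},{"linear":[53,41,33],"turn":[0.037,0.055,-0.142],"gripper":60}]'; python3 - <<'E'
from h import *
goal(np.array([.554,-.165,.006]),.065+np.pi/2,np.radians(33))
cv2.imwrite("pics/s1.png",viewer.read_camera("scene"))
cv2.imwrite("pics/t1.png",viewer.read_camera("top")[60:300,200:500])
a=cv2.imread("pics/t1.png");cv2.imwrite("pics/t1.png",cv2.resize(a,None,fx=2.5,fy=2.5))
E
```

```text
clock: 1.48
tcp_pos: [0.5555, -0.1617, 0.2002]
tool_rot: [[-0.058, 0.998, -0.037], [0.836, 0.069, 0.545], [0.546, 0.001, -0.838]]
force: [-0.6, 1.0, 0.7]
gripper_width: 0.0599
lin [-108.7   -1.9  160.9] turn [-0.002 -0.002  0.004] dist 0.19423192664103506
```

View pics/s1.png

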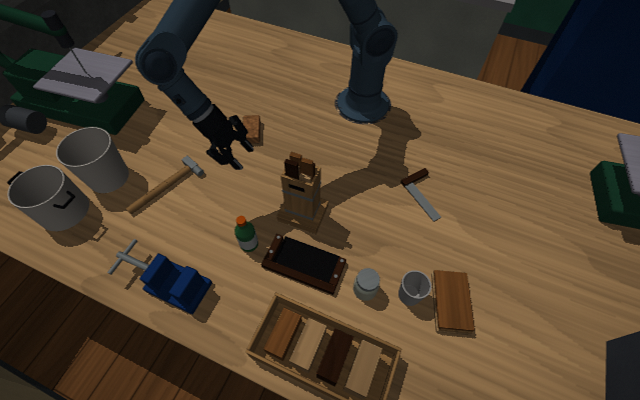

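View pics/t1.png

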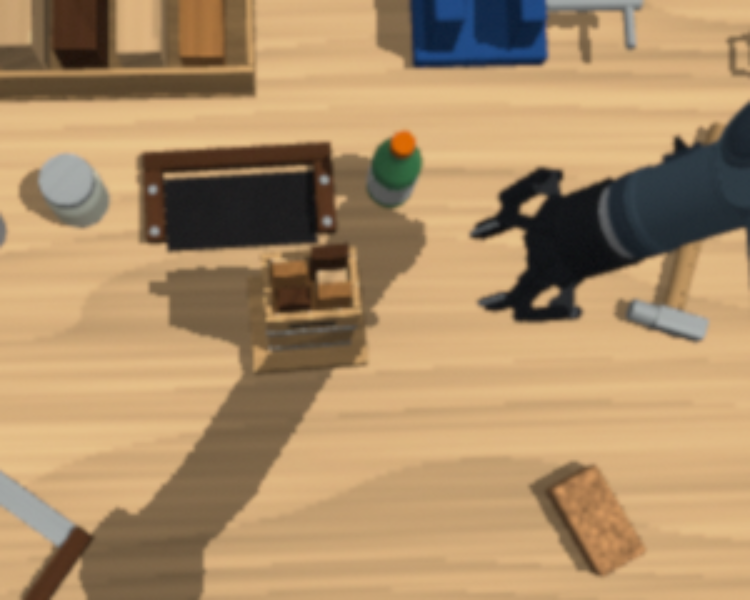

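```bash
python3 -m handwheel '[{"linear":[-27,-1,40],"turn":[0,0,0],"gripper":60},{"linear":[-54,-1,80],"turn":[0,0,0],"gripper":60},{"linear":[-81,-2,120],"turn":[0,0,0],"gripper":60},{"linear":[-95,-2,141],"turn":[0,0,0],"gripper":60},{"linear":[-101,-2,149],"turn":[0,0,0],"gripper":60},{"linear":[-106,-2,157],"turn":[0,0,0],"gripper":60},{"linear":[-106,-2,157],"turn":[0,0,0],"gripper":60}]'; python3 - <<'E'
from h import *
goal(np.array([.554,-.165,.006]),.065+np.pi/2,np.radians(33))
cv2.imwrite("pics/s2.png",cv2.resize(viewer.read_camera("scene")[100:300,150:400],None,fx=3,fy=3))
cv2.imwrite("pics/w2.png",viewer.read_camera("wrist"))
E
```

```text
clock: 2.45
tcp_pos: [0.5525, -0.17, 0.0114]
tool_rot: [[-0.053, 0.998, -0.034], [0.838, 0.063, 0.542], [0.543, 0.0, -0.84]]
force: [0.2, 0.5, 0.9]
gripper_width: 0.06
lin [1.2 1.8 7.1] turn [ 0.002  0.002 -0.002] dist 0.00745603641657579
```

View pics/s2.png

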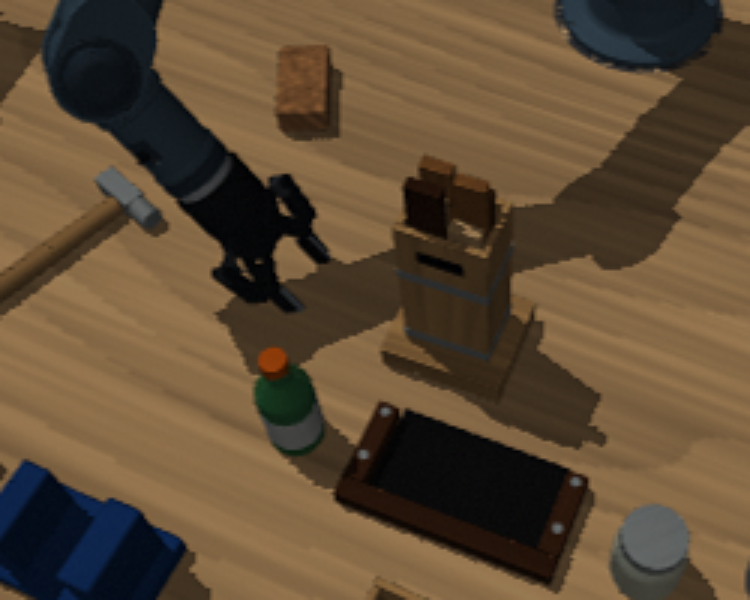

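View pics/w2.png

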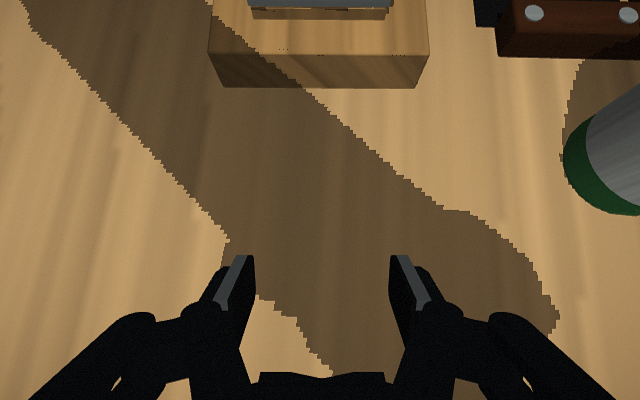

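```bash
cat >> h.py <<'E'
def wray(uv,z):
    from cell import env
    s=env.get_state();i=viewer.camera_info("wrist");T=np.eye(4);T[:3,:3]=s['tool_rot'];T[:3,3]=s['tcp_pos'];T=T@i['T_tool_cam']
    d=T[:3,:3]@np.linalg.inv(i['intrinsics'])@np.array([uv[0],uv[1],1.]);C=T[:3,3]
    return C+d*(z-C[2])/d[2]
E
python3 - <<'E'
from h import *
for p,z in (((223,87),0),((415,88),0),((208,53),.03),((429,54),.03)): print(p,wray(p,z).round(4))
E
```

```text
(223, 87) [ 0.4906 -0.0715  0.    ]
(415, 88) [ 0.6006 -0.065   0.    ]
(208, 53) [ 0.4915 -0.0724  0.03  ]
(429, 54) [ 0.5996 -0.0659  0.03  ]
```

```bash
python3 -m handwheel '[{"linear":[22,0,18],"turn":[0,0,0],"gripper":60},{"linear":[39,0,29],"turn":[0,0,0],"gripper":60},{"linear":[56,0,40],"turn":[0,0,0],"gripper":60},{"linear":[68,0,50],"turn":[0,0,0],"gripper":60},{"linear":[68,0,50],"turn":[0,0,0],"gripper":60}]'; python3 - <<'E'
from h import *
cv2.imwrite("pics/w3.png",viewer.read_camera("wrist"))
E
```

```text
clock: 3.18
tcp_pos: [0.5465, -0.0828, 0.0062]
tool_rot: [[-0.055, 0.998, -0.037], [0.837, 0.066, 0.543], [0.545, -0.0, -0.839]]
force: [-0.4, 0.3, 0.1]
gripper_width: 0.0597
```

View pics/w3.png

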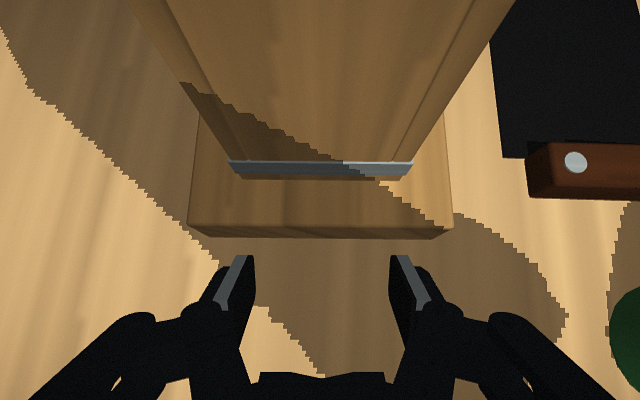

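```bash
python3 -m handwheel '[{"linear":[4,0,2.7],"turn":[0,0,0],"gripper":60},{"linear":[7.5,0,5],"turn":[0,0,0],"gripper":60},{"linear":[10,0,6.5],"turn":[0,0,0],"gripper":60},{"linear":[13,0,8.4],"turn":[0,0,0],"gripper":60},{"linear":[16,0,10.4],"turn":[0,0,0],"gripper":60},{"linear":[19,0,12.3],"turn":[0,0,0],"gripper":60},{"linear":[22,0,14.3],"turn":[0,0,0],"gripper":60},{"linear":[25,0,16.2],"turn":[0,0,0],"gripper":60}]'; python3 - <<'E'
from h import *
cv2.imwrite("pics/w4.png",viewer.read_camera("wrist"))
E
```

```text
clock: 4.22
tcp_pos: [0.5473, -0.0624, 0.0058]
tool_rot: [[-0.05, 0.998, -0.028], [0.843, 0.057, 0.535], [0.536, 0.004, -0.844]]
force: [0.1, -8.4, 4.1]
gripper_width: 0.0602
```

View pics/w4.png

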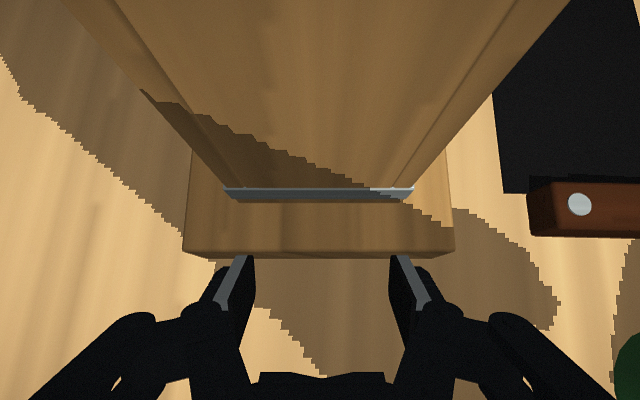

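```bash
python3 -m handwheel '[{"linear":[3,0,2],"turn":[0,0,0],"gripper":60},{"linear":[7,0,4.5],"turn":[0,0,0],"gripper":60},{"linear":[11,0,7],"turn":[0,0,0],"gripper":60},{"linear":[15,0,9.6],"turn":[0,0,0],"gripper":60},{"linear":[19,0,12.2],"turn":[0,0,0],"gripper":60},{"linear":[23,0,14.8],"turn":[0,0,0],"gripper":60},{"linear":[27,0,17.4],"turn":[0,0,0],"gripper":60},{"linear":[31,0,20],"turn":[0,0,0],"gripper":60}]'; python3 - <<'E'
from h import *
cv2.imwrite("pics/w5.png",viewer.read_camera("wrist"))
E
```

```text
clock: 5.28
tcp_pos: [0.5455, -0.0251, 0.0058]
tool_rot: [[-0.05, 0.998, -0.027], [0.842, 0.057, 0.536], [0.536, 0.004, -0.844]]
force: [0.3, -8.2, 3.1]
gripper_width: 0.0602
```

View pics/w5.png

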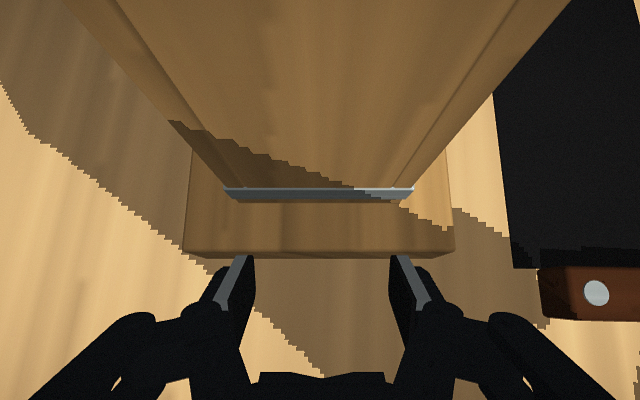

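```bash
python3 - <<'E'
from h import *
for p,z in (((540,267),.022),((183,250),.03),((455,250),.03),((514,268),0)): print(p,wray(p,z).round(4))
E
```

```text
(540, 267) [ 0.6364 -0.0204  0.022 ]
(183, 250) [ 0.4902 -0.0229  0.03  ]
(455, 250) [ 0.5982 -0.0166  0.03  ]
(514, 268) [ 0.6376 -0.0192  0.    ]
```

```bash
python3 -m handwheel '[{"linear":[3,0,2],"turn":[0,0,0],"gripper":60},{"linear":[6,0,3.9],"turn":[0,0,0],"gripper":60},{"linear":[9,0,5.8],"turn":[0,0,0],"gripper":60},{"linear":[12,0,7.7],"turn":[0,0,0],"gripper":60},{"linear":[14,0,9],"turn":[0,0,0],"gripper":60},{"linear":[15.5,0,10],"turn":[0,0,0],"gripper":60},{"linear":[15.5,0,10],"turn":[0,0,0],"gripper":60}]'; python3 - <<'E'
from h import *
cv2.imwrite("pics/w6.png",viewer.read_camera("wrist"))
E
```

```text
clock: 6.2
tcp_pos: [0.5443, -0.006, 0.0058]
tool_rot: [[-0.051, 0.998, -0.027], [0.842, 0.057, 0.537], [0.537, 0.004, -0.843]]
force: [0.7, -7.5, 1.8]
gripper_width: 0.0597
```

View pics/w6.png

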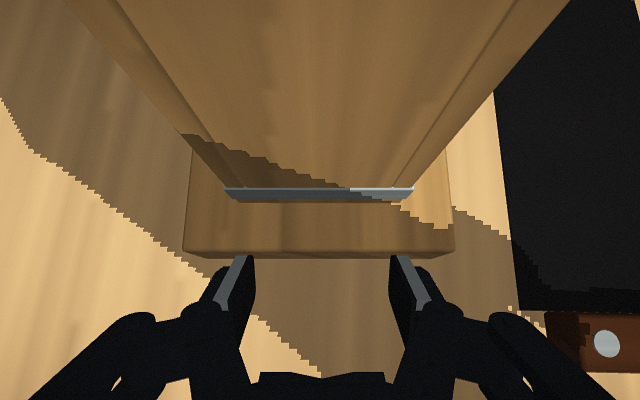

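```bash
python3 -m handwheel '[{"linear":[-20,0,-13],"turn":[0,0,0],"gripper":60},{"linear":[-59,0,-38],"turn":[0,0,0],"gripper":60},{"linear":[-80,0,-51],"turn":[0,0,0],"gripper":60},{"linear":[-70,0,-90],"turn":[0,0,0],"gripper":60},{"linear":[-55,0,-135],"turn":[0,0,0],"gripper":60},{"linear":[-30,0,-175],"turn":[0,0,0],"gripper":60},{"linear":[-10,0,-210],"turn":[0,0,0],"gripper":60},{"linear":[-10,0,-210],"turn":[0,0,0],"gripper":60}]'; python3 - <<'E'
from h import *
from cell import env
print(env.get_state()['joint_positions'])
t=viewer.read_camera("top");cv2.imwrite("pics/t7.png",t); cv2.imwrite("pics/t7c.png",cv2.resize(cv2.convertScaleAbs(t[105:225,235:385],alpha=1.6),None,fx=5,fy=5,interpolation=cv2.INTER_CUBIC))
t=viewer.read_camera("scene");cv2.imwrite("pics/s7.png",t); cv2.imwrite("pics/s7c.png",cv2.resize(cv2.convertScaleAbs(t[150:300,220:420],alpha=1.8),None,fx=4,fy=4,interpolation=cv2.INTER_CUBIC))
E
```

```text
clock: 7.25
tcp_pos: [0.5519, -0.123, 0.1808]
tool_rot: [[-0.057, 0.998, -0.029], [0.839, 0.063, 0.54], [0.541, 0.007, -0.841]]
force: [-0.1, -0.7, -0.4]
gripper_width: 0.0599
[ 46.26570312  29.23431926 -28.3259608   97.22107784 -17.61285884
  70.7686361   31.1787026 ]
```

View pics/t7c.png

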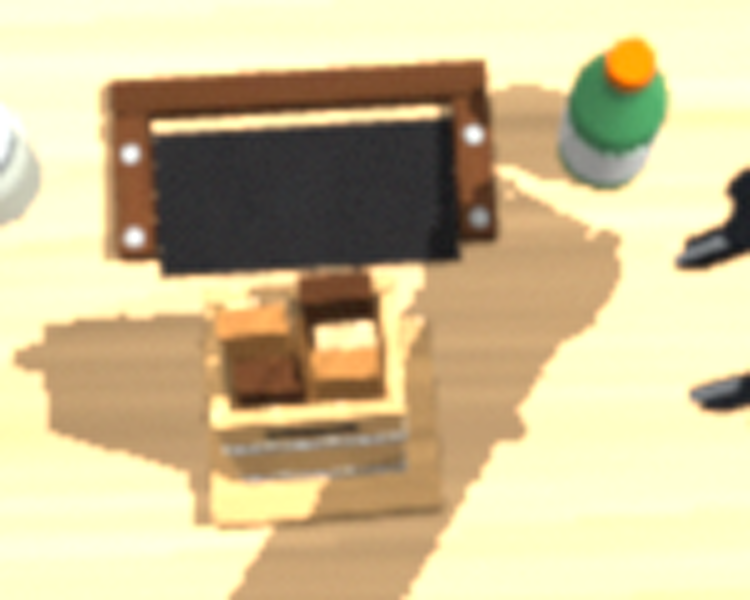

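View pics/s7c.png

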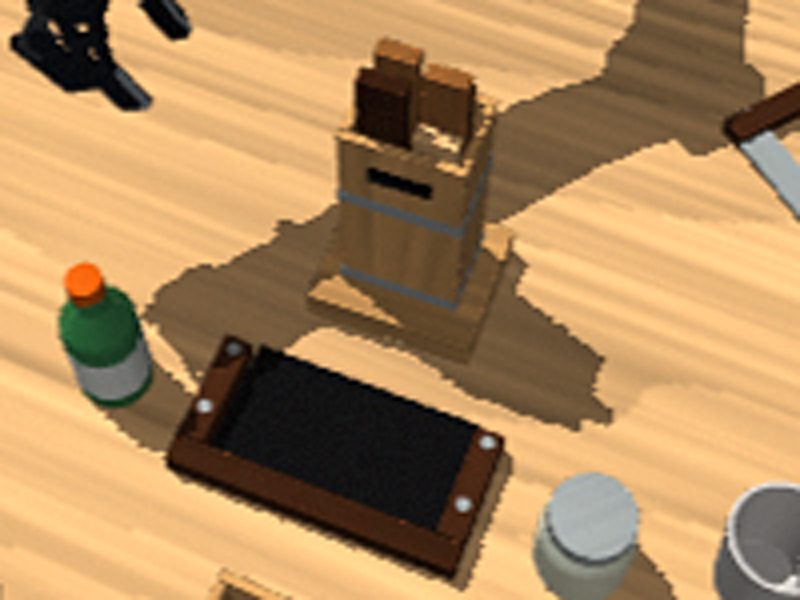

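```bash
python3 - <<'E'
from h import *
B=np.array([.666,.070]);yb=.045;Rb=np.array([[np.cos(yb),np.sin(yb)],[-np.sin(yb),np.cos(yb)]])
for n,f,P,z in(("top",tc,((209,528),(442,511)),0),("scene",sc,((308,297),(473,349),(512,237)),.03)):
  for p in P:
    w=ray(n,f(*p),z)[:2]; print(n,p,w.round(4),"bay",(Rb@(w-B)).round(4))
E
```

```text
top (209, 528) [0.4816 0.1311] bay [-0.1815  0.0693]
top (442, 511) [ 0.4881 -0.0036] bay [-0.181  -0.0656]
scene (308, 297) [0.6012 0.0047] bay [-0.0677 -0.0623]
scene (473, 349) [0.591  0.1344] bay [-0.072   0.0677]
scene (512, 237) [0.4898 0.1258] bay [-0.1735  0.0637]
```

```bash
python3 - <<'E'
from h import *
t=np.radians(-18)
goal(np.array([.43,-.13,.24]),np.pi/2+.06,np.radians(33))
goal(np.array([.40,.058,.2]),np.pi+.045,t)
E
```

```text
lin [  34.3 -119.3  -53. ] turn [-0.002  0.001  0.003] dist 0.13497312974888898
lin [ 171.7 -137.2   83.6] turn [ 0.207 -0.699 -1.581] dist 0.23514935661356415
```

```bash
python3 -m handwheel '[{"linear":[15,-60,-30],"turn":[0,0,0],"gripper":80},{"linear":[30,-110,-50],"turn":[0.02,-0.07,-0.16],"gripper":80},{"linear":[34,-135,-45],"turn":[0.04,-0.14,-0.32],"gripper":80},{"linear":[36,-150,-40],"turn":[0.06,-0.21,-0.48],"gripper":80},{"linear":[45,-155,-30],"turn":[0.08,-0.28,-0.64],"gripper":80},{"linear":[60,-155,-20],"turn":[0.1,-0.35,-0.79],"gripper":80},{"linear":[80,-155,0],"turn":[0.12,-0.42,-0.95],"gripper":80},{"linear":[100,-155,20],"turn":[0.145,-0.49,-1.11],"gripper":80}]'; python3 - <<'E'
from h import *
from cell import env
print(env.get_state()['joint_positions'])
goal(np.array([.40,.058,.2]),np.pi+.045,np.radians(-18))
E
```

```text
clock: 8.35
tcp_pos: [0.3873, -0.0365, 0.2128]
tool_rot: [[-0.914, 0.387, 0.12], [0.4, 0.91, 0.113], [-0.065, 0.151, -0.986]]
force: [0.5, 2.1, 0.8]
gripper_width: 0.0801
[ 50.2483659  -10.312053   -40.37059979 128.2299159  -17.46986346
  55.16794363  86.15025388]
lin [27.  88.9 24.9] turn [ 0.063 -0.21  -0.467] dist 0.09621640064805245
```

```bash
python3 -m handwheel '[{"linear":[7,22,6],"turn":[0.02,-0.05,-0.12],"gripper":80},{"linear":[14,44,12],"turn":[0.03,-0.1,-0.24],"gripper":80},{"linear":[21,66,18],"turn":[0.05,-0.16,-0.36],"gripper":80},{"linear":[27,89,25],"turn":[0.063,-0.21,-0.467],"gripper":80},{"linear":[27,89,25],"turn":[0.063,-0.21,-0.467],"gripper":80}]'; python3 - <<'E'
from h import *
from cell import env
print(env.get_state()['joint_positions'])
goal(np.array([.42,.060,.2]),np.pi+.045,np.radians(-18))
goal(np.array([.42,.060,.0]),np.pi+.045,np.radians(-18))
cv2.imwrite("pics/s8.png",viewer.read_camera("scene"))
E
```

```text
clock: 8.98
tcp_pos: [0.3995, 0.0582, 0.1995]
tool_rot: [[-0.951, -0.044, 0.306], [-0.042, 0.999, 0.013], [-0.306, -0.001, -0.952]]
force: [0.1, -0.2, 0.9]
gripper_width: 0.0801
[ 39.92809794 -18.70321698 -48.61680947 134.96219264 -18.17974055
  40.95835099  95.23364168]
lin [-19.7   0.9   5.8] turn [-0.001 -0.003 -0.001] dist 0.02058477346346715
lin [ 41.4   1.  196.2] turn [-0.001 -0.003 -0.001] dist 0.2005311620437331
```

View pics/s8.png

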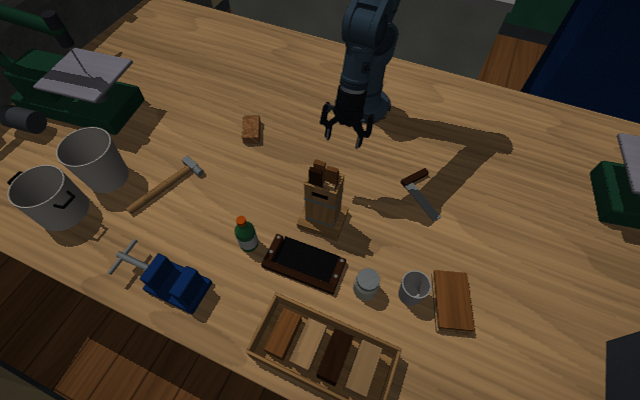

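```bash
python3 -m handwheel '[{"linear":[0,0,45],"turn":[0,0,0],"gripper":80},{"linear":[10,0,90],"turn":[0,0,0],"gripper":80},{"linear":[20,1,135],"turn":[0,0,0],"gripper":80},{"linear":[28,1,170],"turn":[0,0,0],"gripper":80},{"linear":[31,1,185],"turn":[0,0,0],"gripper":80},{"linear":[33,1,195],"turn":[0,0,0],"gripper":80},{"linear":[33,1,195],"turn":[0,0,0],"gripper":80}]'; python3 - <<'E'
from h import *
from cell import env
print(env.get_state()['joint_positions'])
goal(np.array([.43,.060,.002]),np.pi+.045,np.radians(-18))
cv2.imwrite("pics/s9.png",cv2.resize(viewer.read_camera("scene")[100:300,250:450],None,fx=3,fy=3))
t=viewer.read_camera("top");cv2.imwrite("pics/t9c.png",cv2.resize(cv2.convertScaleAbs(t[105:275,225:385],alpha=1.5),None,fx=3.5,fy=3.5))
E
```

```text
clock: 9.9
tcp_pos: [0.4282, 0.0581, 0.0029]
tool_rot: [[-0.952, -0.04, 0.302], [-0.038, 0.999, 0.011], [-0.303, -0.001, -0.953]]
force: [0.6, 0.2, 0.1]
gripper_width: 0.0798
[ 22.61745273  19.81660532 -40.43447564 139.47899429  66.3216509
  17.84372815  15.41732287]
lin [-1.5  1.8  1.4] turn [-0.002 -0.007 -0.005] dist 0.0027327628381701775
```

View pics/s9.png

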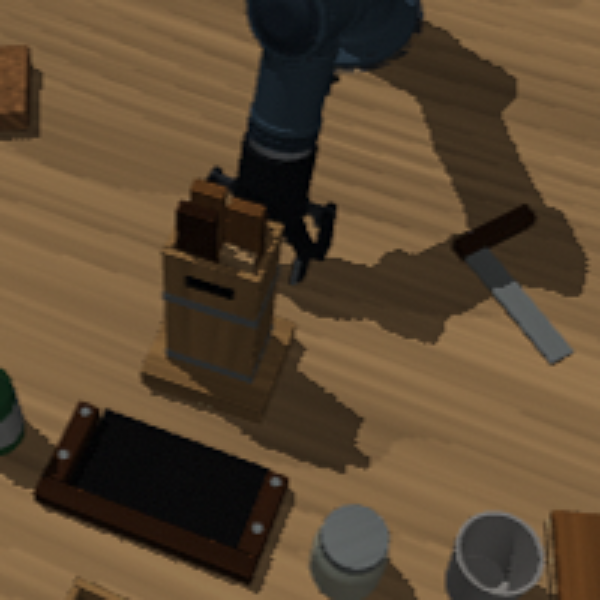

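View pics/t9c.png

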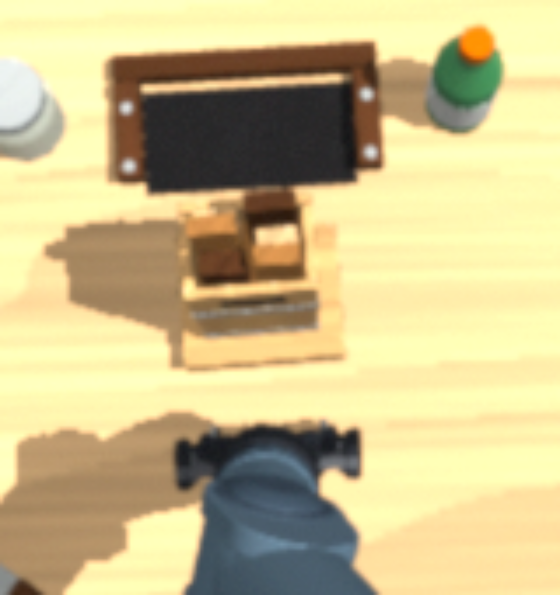

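```bash
python3 -m handwheel '[{"linear":[-10,0,4.5],"turn":[0,0,0],"gripper":80},{"linear":[-21,0,8],"turn":[0,0,0],"gripper":80},{"linear":[-32,0.2,11.5],"turn":[0,0,0],"gripper":80},{"linear":[-39,0.2,13.8],"turn":[0,0,0],"gripper":80},{"linear":[-43,0.2,15.1],"turn":[0,0,0],"gripper":80},{"linear":[-47,0.2,16.4],"turn":[0,0,0],"gripper":80},{"linear":[-51,0.3,17.7],"turn":[0,0,0],"gripper":80},{"linear":[-55,0.3,19],"turn":[0,0,0],"gripper":80}]'; python3 - <<'E'
from h import *
t=viewer.read_camera("top");cv2.imwrite("pics/t10c.png",cv2.resize(cv2.convertScaleAbs(t[105:255,235:385],alpha=1.5),None,fx=4,fy=4))
E
```

```text
clock: 11.0
tcp_pos: [0.4828, 0.0619, 0.0025]
tool_rot: [[-0.953, -0.042, 0.302], [-0.04, 0.999, 0.011], [-0.302, -0.002, -0.953]]
force: [-12.1, -0.8, 8.2]
gripper_width: 0.08
```

View pics/t10c.png

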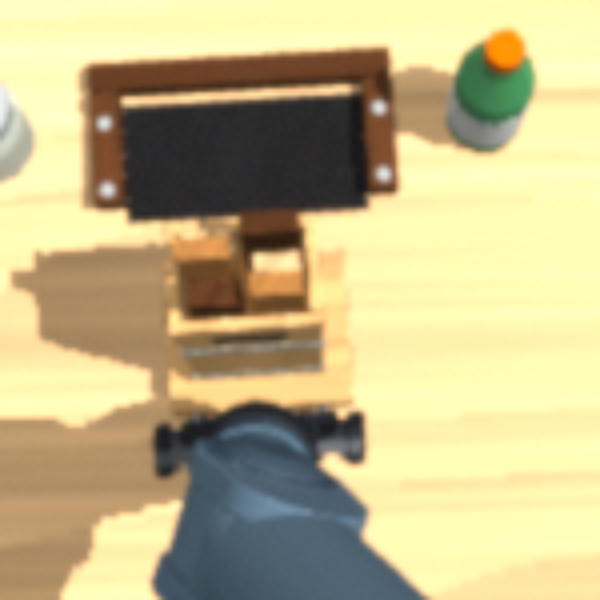

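```bash
python3 -m handwheel '[{"linear":[-4,0,1.3],"turn":[0,0,0],"gripper":80},{"linear":[-8,0,2.6],"turn":[0,0,0],"gripper":80},{"linear":[-12,0,3.8],"turn":[0,0,0],"gripper":80},{"linear":[-16,0.1,5.1],"turn":[0,0,0],"gripper":80},{"linear":[-20,0.1,6.4],"turn":[0,0,0],"gripper":80},{"linear":[-24,0.1,7.6],"turn":[0,0,0],"gripper":80},{"linear":[-28,0.1,8.9],"turn":[0,0,0],"gripper":80},{"linear":[-32,0.1,10.2],"turn":[0,0,0],"gripper":80}]'; python3 - <<'E'
from h import *
t=viewer.read_camera("top");cv2.imwrite("pics/t11c.png",cv2.resize(cv2.convertScaleAbs(t[105:255,235:385],alpha=1.5),None,fx=4,fy=4))
t=viewer.read_camera("scene");cv2.imwrite("pics/s11c.png",cv2.resize(cv2.convertScaleAbs(t[150:300,220:420],alpha=1.8),None,fx=4,fy=4,interpolation=cv2.INTER_CUBIC))
E
```

```text
clock: 12.05
tcp_pos: [0.5162, 0.0625, 0.0024]
tool_rot: [[-0.953, -0.04, 0.301], [-0.039, 0.999, 0.009], [-0.301, -0.003, -0.954]]
force: [-9.7, -0.1, 5.4]
gripper_width: 0.0802
```

View pics/t11c.png

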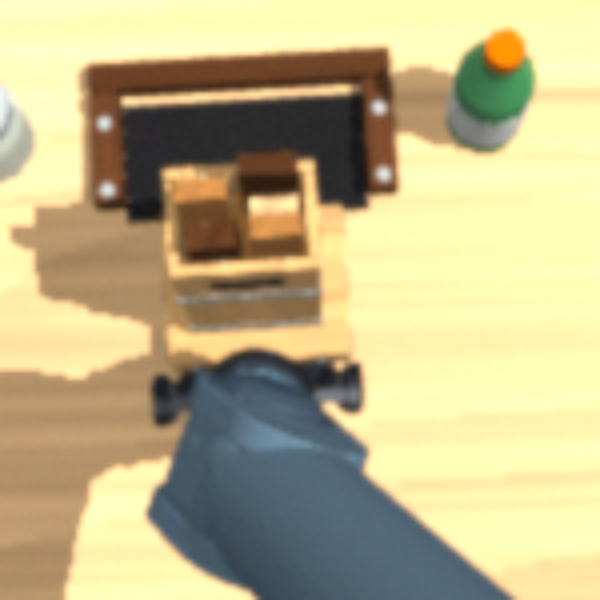

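View pics/s11c.png

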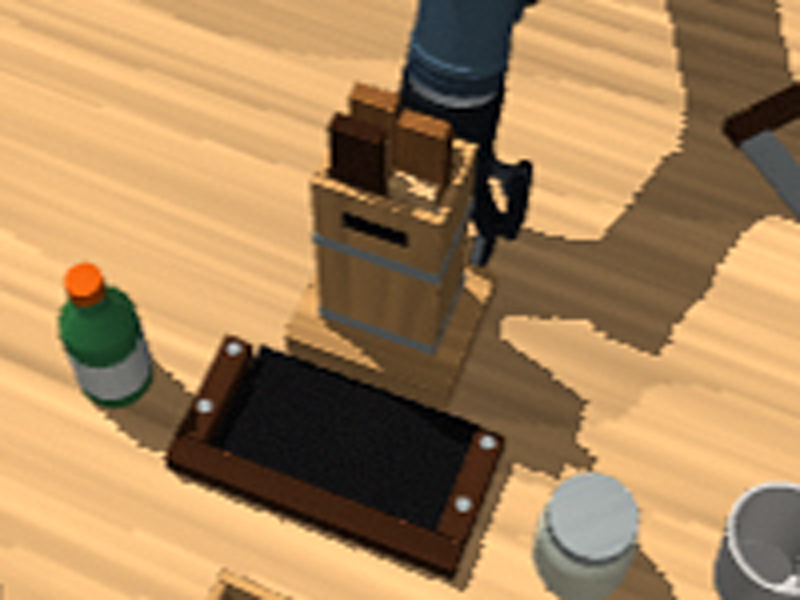

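```bash
python3 - <<'E'
from h import *
B=np.array([.666,.070]);yb=.045;Rb=np.array([[np.cos(yb),np.sin(yb)],[-np.sin(yb),np.cos(yb)]])
for P,z in((((287,332),(452,386),(493,282)),.03),(((252,346),(476,428)),.022)):
  for p in P:
    w=ray("scene",sc(*p),z)[:2]; print(p,w.round(4),"bay",(Rb@(w-B)).round(4))
E
```

```text
(287, 332) [0.6341 0.0032] bay [-0.0349 -0.0653]
(452, 386) [0.6248 0.1317] bay [-0.0384  0.0635]
(493, 282) [0.5326 0.1271] bay [-0.1307  0.063 ]
(252, 346) [ 0.6516 -0.0177] bay [-0.0183 -0.0869]
(476, 428) [0.6447 0.159 ] bay [-0.0172  0.0899]
```

```bash
python3 -m handwheel '[{"linear":[-5,0,1.6],"turn":[0,0,0],"gripper":80},{"linear":[-10,0,3.2],"turn":[0,0,0],"gripper":80},{"linear":[-15,0.1,4.8],"turn":[0,0,0],"gripper":80},{"linear":[-20,0.1,6.4],"turn":[0,0,0],"gripper":80},{"linear":[-25,0.1,8],"turn":[0,0,0],"gripper":80},{"linear":[-30,0.1,9.5],"turn":[0,0,0],"gripper":80},{"linear":[-35,0.2,11.1],"turn":[0,0,0],"gripper":80},{"linear":[-40,0.2,12.7],"turn":[0,0,0],"gripper":80}]'; python3 - <<'E'
from h import *
t=viewer.read_camera("top");cv2.imwrite("pics/t12c.png",cv2.resize(cv2.convertScaleAbs(t[105:255,235:385],alpha=1.5),None,fx=4,fy=4))
E
```

```text
clock: 13.15
tcp_pos: [0.5583, 0.0642, 0.0023]
tool_rot: [[-0.953, -0.04, 0.3], [-0.039, 0.999, 0.009], [-0.3, -0.003, -0.954]]
force: [-7.4, -0.6, 1.6]
gripper_width: 0.0801
```

View pics/t12c.png

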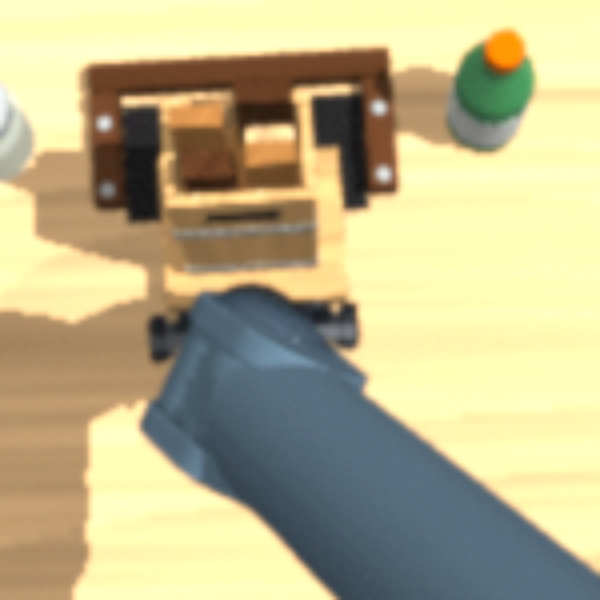

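```bash
python3 -m handwheel '[{"linear":[-5,0,1.6],"turn":[0,0,0],"gripper":80},{"linear":[-10,0.1,3.2],"turn":[0,0,0],"gripper":80},{"linear":[-15,0.2,4.8],"turn":[0,0,0],"gripper":80},{"linear":[-20,0.3,6.4],"turn":[0,0,0],"gripper":80},{"linear":[-25,0.4,7.9],"turn":[0,0,0],"gripper":80},{"linear":[-30,0.5,9.5],"turn":[0,0,0],"gripper":80},{"linear":[-35,0.6,11.1],"turn":[0,0,0],"gripper":80},{"linear":[-40,0.7,12.6],"turn":[0,0,0],"gripper":80}]'; python3 - <<'E'
from h import *
t=viewer.read_camera("top");cv2.imwrite("pics/t13c.png",cv2.resize(cv2.convertScaleAbs(t[105:255,235:385],alpha=1.5),None,fx=4,fy=4))
t=viewer.read_camera("scene");cv2.imwrite("pics/s13c.png",cv2.resize(cv2.convertScaleAbs(t[150:300,220:420],alpha=1.8),None,fx=4,fy=4,interpolation=cv2.INTER_CUBIC))
E
```

```text
clock: 14.2
tcp_pos: [0.6002, 0.0665, 0.0025]
tool_rot: [[-0.953, -0.04, 0.3], [-0.039, 0.999, 0.009], [-0.3, -0.003, -0.954]]
force: [-7.1, -0.8, 0.1]
gripper_width: 0.08
```

View pics/t13c.png

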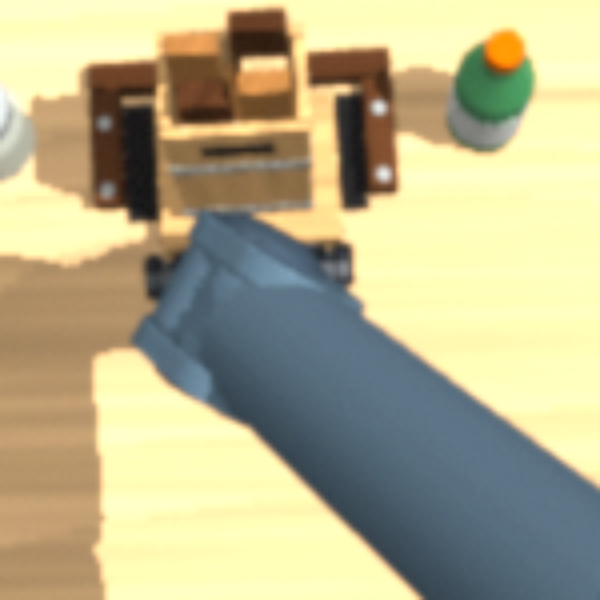

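View pics/s13c.png

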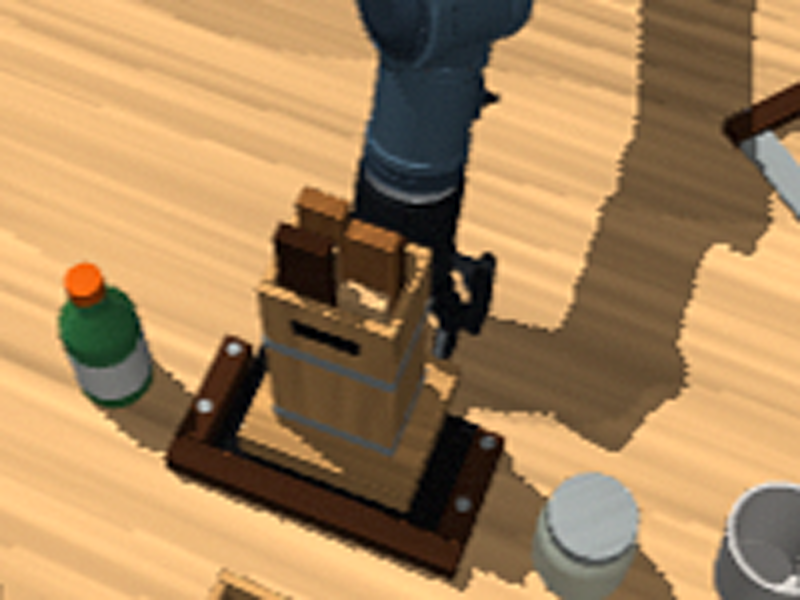

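```bash
python3 -m handwheel '[{"linear":[-3,0,1],"turn":[0,0,0],"gripper":80},{"linear":[-6,0.1,1.9],"turn":[0,0,0],"gripper":80},{"linear":[-8,0.1,2.5],"turn":[0,0,0],"gripper":80},{"linear":[-10,0.1,3.2],"turn":[0,0,0],"gripper":80},{"linear":[-12,0.1,3.8],"turn":[0,0,0],"gripper":80},{"linear":[-13,0.1,4.1],"turn":[0,0,0],"gripper":80},{"linear":[-14,0.1,4.4],"turn":[0,0,0],"gripper":80}]'; python3 - <<'E'
from h import *
t=viewer.read_camera("scene");cv2.imwrite("pics/s14c.png",cv2.resize(cv2.convertScaleAbs(t[180:300,250:370],alpha=1.8),None,fx=5,fy=5,interpolation=cv2.INTER_CUBIC))
E
```

```text
clock: 15.18
tcp_pos: [0.6132, 0.0672, 0.003]
tool_rot: [[-0.954, -0.039, 0.297], [-0.038, 0.999, 0.007], [-0.297, -0.004, -0.955]]
force: [-19.4, -1.5, 12.7]
gripper_width: 0.0799
```

View pics/s14c.png

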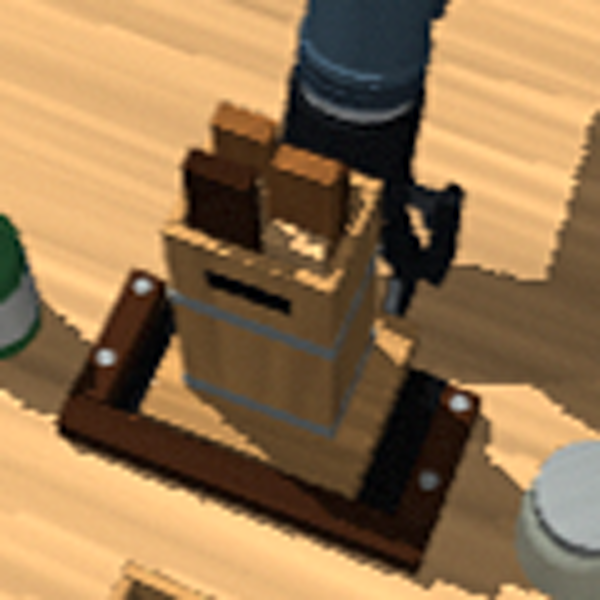

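```bash
python3 -m handwheel '[{"linear":[-1,0,0.3],"turn":[0,0,0],"gripper":80},{"linear":[-2,0,0.6],"turn":[0,0,0],"gripper":80},{"linear":[-3,0,1],"turn":[0,0,0],"gripper":80},{"linear":[-3,0,1],"turn":[0,0,0],"gripper":80}]'
```

```text
clock: 15.72
tcp_pos: [0.6132, 0.0673, 0.0023]
tool_rot: [[-0.955, -0.039, 0.293], [-0.039, 0.999, 0.005], [-0.293, -0.007, -0.956]]
force: [-25.3, -1.9, 17.5]
gripper_width: 0.0801
```

```bash
python3 -m handwheel '[{"linear":[5,0,-1.6],"turn":[0,0,0],"gripper":80},{"linear":[20,0,-6],"turn":[0,0,0],"gripper":80},{"linear":[50,0,-15],"turn":[0,0,0],"gripper":80},{"linear":[90,0,-27],"turn":[0,0,0],"gripper":80},{"linear":[130,0,-45],"turn":[0,0,0],"gripper":80},{"linear":[150,0,-80],"turn":[0,0,0],"gripper":80},{"linear":[150,0,-110],"turn":[0,0,0],"gripper":80},{"linear":[150,0,-110],"turn":[0,0,0],"gripper":80}]';  python3 - <<'E'
from h import *
for n,sl in(("scene",(slice(170,300),slice(220,370))),("top",(slice(85,205),slice(235,385)))):
    t=viewer.read_camera(n);cv2.imwrite(f"pics/{n}f.png",t);cv2.imwrite(f"pics/{n}15.png",cv2.resize(cv2.convertScaleAbs(t[sl],alpha=1.7),None,fx=4.5,fy=4.5,interpolation=cv2.INTER_CUBIC))
cv2.imwrite("pics/w15.png",viewer.read_camera("wrist"))
E
```

```text
clock: 16.73
tcp_pos: [0.4505, 0.0611, 0.0671]
tool_rot: [[-0.947, -0.04, 0.318], [-0.038, 0.999, 0.011], [-0.318, -0.001, -0.948]]
force: [1.0, -0.0, 1.1]
gripper_width: 0.0801
```

View pics/scene15.png

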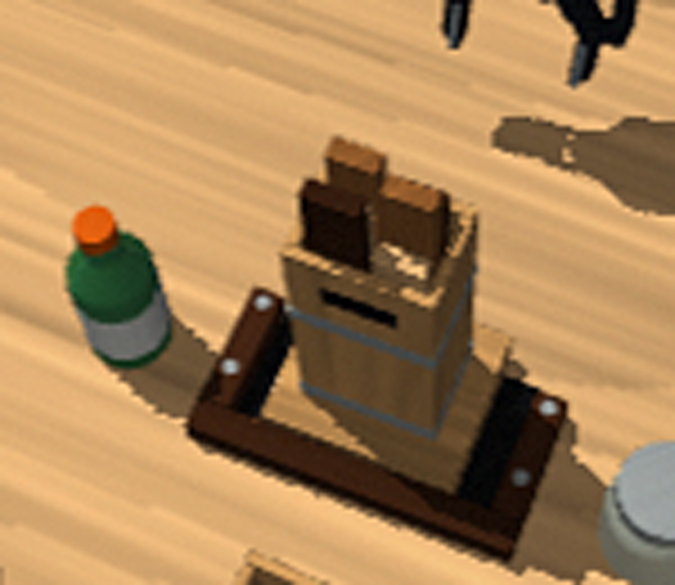

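View pics/top15.png

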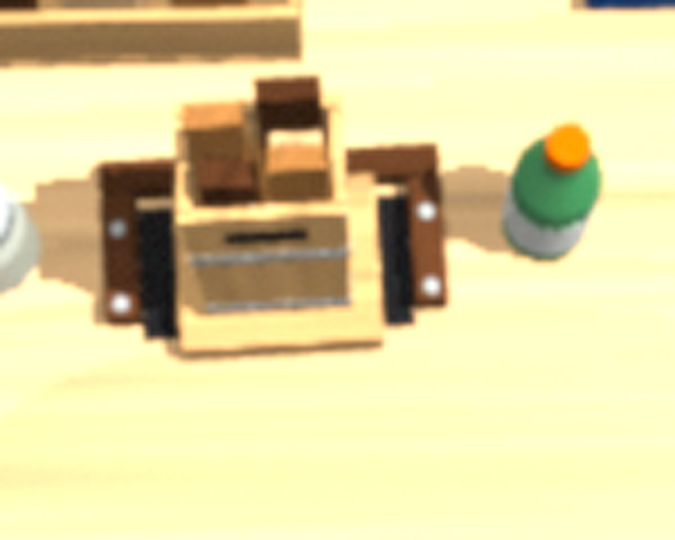

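View pics/w15.png

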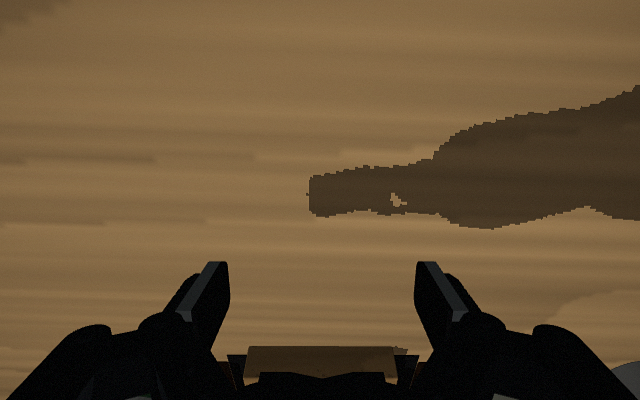

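```bash
python3 - <<'E'
from h import *
q=lambda u,v:(235+(u+.5)/4.5-.5,85+(v+.5)/4.5-.5)
s=lambda u,v:(220+(u+.5)/4.5-.5,170+(v+.5)/4.5-.5)
P={"near L z0":((183,357),0),"near R z0":((382,347),0),"nearL z03":((178,343),.03),"nearR z03":((382,336),.03),"endL out":((106,323),.022),"endR out":((445,304),.022),"backL":((100,165),.022),"backR":((437,147),.022)}
W={k:ray("top",q(*p),z)[:2] for k,(p,z) in P.items()}
S={"farR z03":((466,494),.03),"farL z03 (hid by batten?)":((243,412),.03),"backinL z022":((247,415),.022),"backinR":((462,497),.022),"endL":((268,290),.022),"endR":((567,405),.022),"nearcorner z03":((513,342),.03)}
W2={k:ray("scene",s(*p),z)[:2] for k,(p,z) in S.items()}
for d in (W,W2):
  for k,v in d.items(): print(k,v.round(4))
a=W["nearR z03"]-W["nearL z03"];b=W["backR"]-W["backL"];print("yaw crate, bay",[np.arctan2(v[0],-v[1]).round(3) for v in (a,W["near R z0"]-W["near L z0"],b,W["endR out"]-W["endL out"])])
yb=.047;x=np.array([np.cos(yb),np.sin(yb)]);y=np.array([-x[1],x[0]])
m=(W["near L z0"]+W["near R z0"])/2; m3=(W["nearL z03"]+W["nearR z03"])/2
e=(W["endL out"]+W["endR out"])/2;bk=(W["backL"]+W["backR"])/2
print("near-end x (want -.025)",(m-e)@x,(m3-e)@x,"near-back (want -.132)",(m-bk)@x,(m3-bk)@x,"y",(m-e)@y,(m3-bk)@y)
E
```

```text
near L z0 [0.6183 0.1329]
near R z0 [0.6219 0.003 ]
nearL z03 [0.6202 0.1329]
nearR z03 [0.6217 0.0032]
endL out [0.6364 0.1797]
endR out [ 0.6439 -0.0379]
backL [0.7417 0.1831]
backR [ 0.7491 -0.036 ]
farR z03 [0.728  0.1463]
farL z03 (hid by batten?) [ 0.7358 -0.0031]
backinL z022 [ 0.7339 -0.0021]
backinR [0.728  0.1438]
endL [ 0.6497 -0.0302]
endR [0.6451 0.1808]
nearcorner z03 [0.6221 0.1337]
yaw crate, bay [np.float64(0.012), np.float64(0.028), np.float64(0.033), np.float64(0.034)]
near-end x (want -.025) -0.020159111481218513 -0.019297502325728393 near-back (want -.132) -0.12541894565964604 -0.12455733650415593 y -0.0019832505409723912 0.00041340222490934364
```

```bash
python3 - <<'E'
from h import *
a=cv2.imread("pics/top0.png");b=cv2.imread("pics/topf.png")
for n,(u,v,w,h) in {"glue":(345,110,26,34),"mug":(165,130,36,32),"jar":(213,120,32,32),"mallet":(448,108,46,90),"sander":(416,243,44,50),"blanks":(126,128,50,62),"square":(180,238,60,70)}.items():
    t=a[v:v+h,u:u+w];r=cv2.matchTemplate(b[v-8:v+h+8,u-8:u+w+8],t,cv2.TM_CCOEFF_NORMED);_,m,_,l=cv2.minMaxLoc(r);print(n,round(m,3),l[0]-8,l[1]-8)
from cell import env,workorder
s=env.get_state();print(s['clock'],s['force'],s['tcp_pos'])
print(workorder.hand_in())
E
```

```text
glue 1.0 0 0
mug 1.0 0 0
jar 0.886 0 0
mallet 1.0 0 0
sander 0.589 0 0
blanks 1.0 0 0
square 0.625 0 0
16.875 [-0.10636739  0.30316998 -0.07681461] [0.44902247 0.0610851  0.06468069]
the job is handed in; nothing more can be done
None
```

The crate is home in its bay against the back batten, and I handed the job in at about 16.9 s. No verdict is reported.

**What I did:** I pushed low at the base board with both fingertips, leaning the gripper back so its body stayed clear of the crate. The first push slid the crate about 67 mm sideways to line it up with the bay. The second slid it about 130 mm straight in. The push took 7–12 N and rose to 25 N with no further movement once the crate met the batten. I then drew back about 160 mm.

**Last checks:**
- **Position:** the crate stands upright and centred between the side battens to about 2 mm. It is square to the bay within about 0.02 rad.
- **Depth:** the top camera put the crate 5–7 mm deeper than the batten allows, which is impossible. The scene camera read about 2 mm deeper. I put both down to pixel and calibration error, because the force rise showed the crate was seated.
- **Other objects:** matching before and after top views showed no shift for any of the seven. The match scores for the jar (0.89), the sander (0.59) and the square (0.63) were weak, most likely because the arm's shadow had moved.
- **Robot:** the wrist force was back to about zero, so it was touching nothing at hand-in.

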